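Unhook the printing block from its sloping holder

TASK

Take the wooden hand-printing block out of its sloping holder and set it down on the middle of the stone slab, printing face flat on the stone and handle up. It is hooked in at both ends: keep hold of the handle, push the block up the slope against the sprung bar until you feel it come to the stop, raise its lower end over the steel lip while the upper end stays in the slot, then draw it down out of the slot and lift it away. Never force it against the lip, slot or stop, put it down on the stone gently, and leave the other things on the table where they are.

Things in the scene. Friction and masses are not known exactly. Their poses are not given: they have to be found in the camera images.
- block: Dark wooden hand-printing block with a light handle bar on its back, 0.2 to 0.45 kg, hooked in the holder. Origin: on the underside (printing face), below the handle's middle; main body 66 x 70 x 18 mm (x -31..35); x along its length, up the slope as it lies, y across, z out of the back along the handle's height. Toe and tongue prolong it at the two ends, level with the underside.
- handle (a point): Middle of the block's handle bar, 37 mm above the underside (block x = y = 0). The bar is 18 mm thick along the block's x, 60 mm long along y and stands from z = 18 to z = 50 mm; it bears a grip of 80 N.
- toe (a point): Middle of the end of the block's toe (block x = -59, z = 3.5 mm): a ledge 7 mm thick, 70 mm wide, 28 mm long at the block's lower end.
- tongue (a point): Middle of the tip of the block's tongue (block x = +73, z = 3.5 mm): a ledge 7 mm thick, 70 mm wide, 38 mm long at the block's upper end.
- holder: Fixed sloping wooden holder, foot 188 x 104 mm. Origin on the table, 46 mm below the resting block's origin; x level, towards the slope's higher end, z up. The bed rises at 0.35 rad towards +x. Bed coordinates: X up the slope from the resting block's origin, Z square to the bed. Side guides 8 mm high leave 1.5 mm each side. It carries the catch.
- catch: All of the holder that hooks the block: wooden front wall, steel lip, slot with steel roof, sprung bar and stop. Fixed on the holder; origin and axes are the holder's. More than 20 N in all between the block and the catch spoils the block; its weight and a press on the bed do not count.
- front_wall (a point): Middle of the top of the 9 mm high front wall's inner face (bed X = -63); at rest the toe's end lies 4 mm up the slope from it. Above it a steel lip plate, Z 10 to 13 mm, hooks the toe; its upper edge lies 3 to 25 mm up the slope from the toe's end, which differs from run to run and is not measured. Lip and rear stop are one rigid piece: the block meets the stop always 3 mm after its toe has cleared the lip.
- slot (a point): Middle of the mouth of the slot that takes the tongue (bed X = 69, Z = 7 mm), fixed on the holder. Its steel roof lies 14 to 17 mm above the bed. Inside, a sprung bar (about 2.5 N, then 0.2 N per mm) bears on the tongue; after 6 to 28 mm of travel the tongue meets the hard stop. Unless the block is pressed on the bed, the push stays under 11 N until then. Let go, it slides back.
- pivot (a point): Bed point X = 73, Z = 0, fixed on the holder, where the tongue's lower edge lies at rest; the edge moves up the slope with the push. About that edge, close to the stop, the block's lower end can be raised 0.2 rad before the slot's roof binds; 0.12 rad brings the toe above the lip. 10 to 32 mm of tongue then has to be drawn down out of the slot.
- slab: Fixed pale stone slab with faint veins, 190 x 150 x 12 mm, lying on the table; origin: middle of its underside, top 12 mm above; x along its 190 mm side.
- jar: Bystander: glass rinsing jar with dark lid, 70 mm wide, 86 mm high, behind the work; origin at its foot.
- tape: Bystander: roll of masking tape, 104 mm wide, 25 mm high; origin at its underside.
- sanding_block: Bystander: wooden sanding block 48 x 76 x 27 mm, near the front edge; origin at its underside.
- charcoal_tin: Bystander: flat dark tin 66 x 118 x 25 mm near the front edge; origin at its underside.
- paint_tube: Bystander: white paint tube 33 x 117 x 21 mm near the front edge; origin at its underside.
- eraser: Bystander: grey eraser 22 x 42 x 12 mm at the right; origin at its underside.
Things that resemble listed ones, but are neither listed nor needed, are in the scene too. What is shaped like the block but turquoise is not meant.

How it is judged:
On the way, in this order (a step that is already met when the one before it is completed fails the run):
1. the block's lower end is raised by at least 0.1 rad while its tongue is still in the slot (angle between block's own z axis and vertical below 0.25 rad and distance between tongue and slot below 0.045 m and x of tongue in the frame of holder above 0.064 m), for 0.05 s.
2. the block is out of the holder and clear of it (distance between tongue and slot above 0.06 m and contact force between block and holder below 0.1 N and contact force between block and catch below 0.1 N), for 0.1 s.
At the end, for the whole second after the job is handed in: The block lies at rest on the slab, printing face flat on the stone and handle up (within 0.06 rad), its origin within 30 mm of the slab's middle, let go (horizontal distance between block and slab below 0.03 m and height (world z) of block between 0.009 and 0.016 m and angle between block's own z axis and vertical below 0.06 rad and linear speed of block below 0.02 m/s and angular speed of block below 0.2 rad/s); the robot touches nothing.
It fails at once if more than 20 N between the block and the catch of the holder (front wall, lip, slot, bar, stop) (contact force between block and catch above 20 N).
It fails at once if the block is dropped or pressed on the slab with more than 50 N (contact force between block and slab above 50 N).
It fails at once if a bystander is moved by more than 30 mm (distance of any of jar, tape, sanding_block, charcoal_tin, paint_tube, eraser from where it was at the start of the episode above 0.03 m).
It also fails if it takes over 67 s, if anything falls off the work surface, if the arm or the gripper's body presses on something with over 40 N, if the wrist force passes 120 N, or if a joint passes its speed limit or range.

ROBOT

A 6-joint arm with a two-finger parallel gripper is mounted at the origin on a cart in front of the work surface, level with it; the furniture and walls round the work are solid. World frame = base frame: x ahead of the robot, y to its left, z up, the work surface at z = 0. Lengths are in m, angles in rad, forces in N, time in s.
With the tool pointing down it reaches from about 0.25 to 0.725 m from the base axis. Payload 4 kg.
Tool frame: the origin (TCP) lies at the very end of the fingers, on their centre line; the grasp point (between the pads) lies 19 mm behind it; x points along the fingers, z is the direction in which the jaws open and shut, and the axes are right-handed (so a half turn about x gives the same grasp; the last joint's range is limited). The gripper opens to 85 mm and grips with 20 to 120 N. Pads are 22 mm wide; open, the fingers measure 114 mm over their backs; the gripper's body (76 mm by 85 mm) begins 54 mm behind the grasp point. The pads swing forward as they close: fully open they stand 13 mm farther back than shut.
Start: joints at [1.161, 0.241, 0.005, 1.335, 0, 1.571], TCP at [0.199, 0.459, 0.231] pointing down, gripper open.
Joint ranges: [-2.72, 2.72], [-1.05, 1.87], [-1.09, 1.28], [-1.99, 2.15], [-1.42, 1.44], [-3.14, 3.14]. Speed limits (rad/s): [2.79, 2.79, 3.14, 3.14, 3.14, 3.14].

INTERFACE

Orientations are given as a unit quaternion [x, y, z, w].
In Python, from workcell import bot gives the robot as it stands.
- The arm moves only by the tool apply_moves, never from a script. Its argument "targets" is one flat list of numbers, 7 for each row, row after row: the shift along the tool's x, y, z in units of 25 cm (1.0 is 25 cm), then the turn, a rotation vector about the tool's x, y, z in units of 0.5 rad (1.0 is 0.5 rad), then the opening, from 0 (shut) to 1 (fully open). In form: [tx, ty, tz, wx, wy, wz, claw, tx, ty, tz, wx, wy, wz, claw, ...]. A call has 1 to 12 rows; each row is the pose to reach, as a shift and turn from the pose commanded when the call began, along the tool's axes at that moment; what a row does not reach only later rows make up. A row lasts 1/12 s, in which the tool goes at most 41.7 mm and 7.16 degrees, less where a joint would pass 70% of its speed; a pose out of reach is approached as far as the arm can. A call with a number of a shift or a turn outside -1 to 1 is refused whole. A call with a gripper value outside its range is refused whole. The fingers move at their own pace and stop on an object; the grip force is fixed at half the most. Time passes only in rows, so rows that repeat a pose let the fingers close. It gives the time, the measured TCP pose, the force and the opening at its end, in the units of the state.
- bot.get_obs(): the state, without advancing time (a new reading comes with each control period).
- bot.camera(name): name is "scene" or "top" or "wrist"; returns (picture, depth): 400x640x3 uint8, red, green, blue; 400x640 float32, m along the optical axis (not along the pixel's ray), 0 where there is no reading.
- bot.camera_params(name): a dict with "fx", "fy", "cx", "cy" (pixels), "T" (4x4, takes a point from camera to world coordinates); the wrist camera has in their place "tool_from_camera" (4x4, takes a point from camera to tool coordinates, whose origin is the TCP and whose axes are the tool frame's). Camera axes: x right, y up, looking along -z (the intrinsics and any distortion apply to the point x, -y, -z); pixel columns grow to the right and rows downward; lengths in m; the calibration is good to about 2 mm. A picture is of the moment at which its call begins: read the wrist's pose just before it. camera_params takes no time and is no camera call.
- bot.job_done(): hands the job in, once; it reports no verdict.
The state is a dict: "clock": time; "joint_pos": joint angles; "joint_vel": joint speeds; "tau": joint torques, N m; "eef_pos": TCP position; "tool_rot": TCP orientation; "ft_force": force on the tool from outside, world axes, zero at the start; "ft_torque": the same for the moment, N m; "grip_width": finger opening in m.
Only numpy, scipy, OpenCV 4.12 (cv2) and the standard library are available. Lean on these libraries where they do the work, as an engineer would, in place of code of your own. Each camera call takes 0.05 s, during which the arm holds its last target.

## Working session

There is one attempt and no reset: what is moved stays moved. The work goes in short steps, Python scripts to look and compute and a tool call to move; the robot and the scene stay as the last step left them, time stands still between calls to the robot, and variables do not carry over. Pictures are saved under pics/ and viewed, and the job is handed in when it is done.

Besides the shell and the picture viewer there is one more tool, called after "Emit:" as name(argument=value, ...), one argument or row to a line, values as JSON. apply_moves: Moves the arm, as the interface text tells. Its arguments: {"type":"object","properties":{"targets":{"type":"array"}},"required":["targets"]}

```bash
mkdir -p pics; ls; python3 - <<'E'
from workcell import bot
import cv2, pickle
o=bot.get_obs(); print(o)
d={}
for n in ["scene","top"]:
    p,z=bot.camera(n); d[n]=(p,z,bot.camera_params(n)); print(n,d[n][2])
    cv2.imwrite(f"pics/{n}0.png",p[:,:,::-1])
print(bot.camera_params("wrist"))
pickle.dump(d,open("d0.pkl","wb"))
E
```

```text
pics
{'clock': 0.0, 'joint_pos': array([1.16101265e+00, 2.41390490e-01, 3.71855023e-03, 1.33518729e+00,
       1.70131028e-05, 1.57079551e+00]), 'joint_vel': array([-0.00013785,  0.00073889,  0.00118917,  0.00040084, -0.00091256,
        0.00223757]), 'tau': array([-2.99512624e-05, -3.72318900e+01,  2.52408957e+01,  1.68992806e-02,
       -4.82521909e-05, -3.31693414e-06]), 'eef_pos': array([0.19894979, 0.45802788, 0.23042201]), 'tool_rot': array([-0.38820587,  0.59188483,  0.38741592,  0.59065849]), 'ft_force': array([-0.08831012,  0.59561556,  0.17609468]), 'ft_torque': array([-0.01671536, -0.01942309, -0.01052679]), 'grip_width': 0.08535442299901065}
scene {'fx': 367.93439184006525, 'fy': 367.93439184006525, 'cx': 318.1543739112337, 'cy': 204.36328075032833, 'T': array([[ 0.52985554,  0.57453671, -0.62382744, -0.23684562],
       [-0.84787844,  0.37520952, -0.37459307, -0.54871914],
       [ 0.01884852,  0.72741005,  0.68594413,  0.92125312],
       [ 0.        ,  0.        ,  0.        ,  1.        ]])}
top {'fx': 405.9105341352761, 'fy': 405.9105341352761, 'cx': 315.3247657472495, 'cy': 199.00268666262144, 'T': array([[-0.01098815,  0.99016816, -0.13944987,  0.30860136],
       [-0.99991189, -0.00984172,  0.00890802, -0.08318276],
       [ 0.00744802,  0.13953547,  0.99018906,  1.62772581],
       [ 0.        ,  0.        ,  0.        ,  1.        ]])}
{'fx': 338.8126326759983, 'fy': 338.8126326759983, 'cx': 322.250113124257, 'cy': 204.0864349141123, 'tool_from_camera': array([[-5.37872508e-04,  2.91623946e-01, -9.56532898e-01,
        -1.42897699e-01],
       [-3.52767442e-04,  9.56532922e-01,  2.91624151e-01,
         7.40830339e-02],
       [ 9.99999793e-01,  4.94290278e-04, -4.11617328e-04,
        -2.96080906e-04],
       [ 0.00000000e+00,  0.00000000e+00,  0.00000000e+00,
         1.00000000e+00]])}
```

View pics/scene0.png

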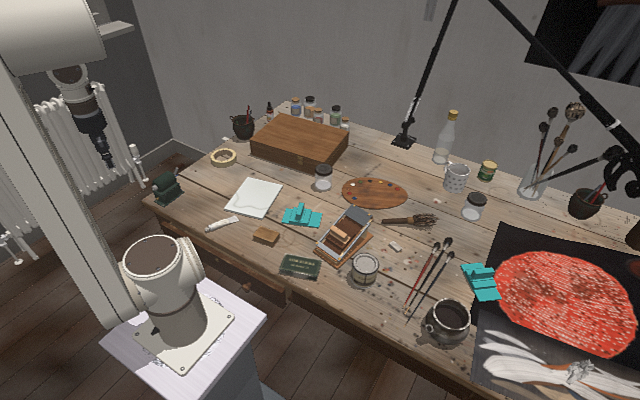

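View pics/top0.png

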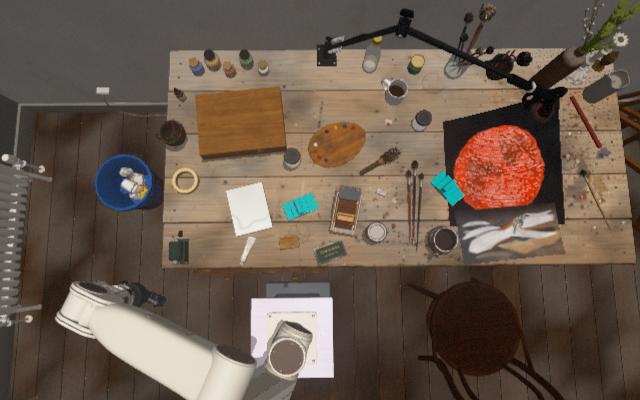

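Candidates for the block: the dark wooden block with a light bar in the holder (top 346,211; scene 344,232), and the turquoise lookalikes at top (300,207) and (447,188), which the task rules out. Slab candidates: the pale rectangle at top (249,208), and the brown box at (241,121), which isn't stone. I'll check with crops.

```bash
python3 - <<'E'
import cv2
a=cv2.imread("pics/top0.png")[165:270,215:405]; cv2.imwrite("pics/top0c.png",cv2.resize(a,None,fx=4.2,fy=4.2,interpolation=cv2.INTER_CUBIC))
a=cv2.imread("pics/scene0.png")[165:290,200:410]; cv2.imwrite("pics/scene0c.png",cv2.resize(a,None,fx=3.8,fy=3.8,interpolation=cv2.INTER_CUBIC))
E
```

```text
(no output)
```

View pics/top0c.png

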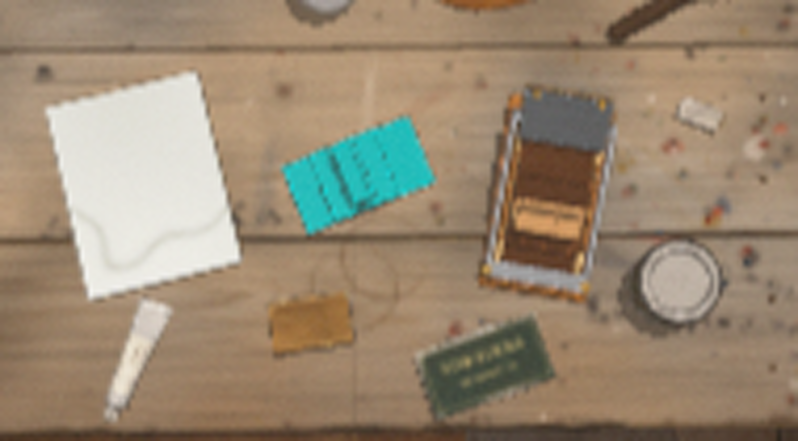

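View pics/scene0c.png

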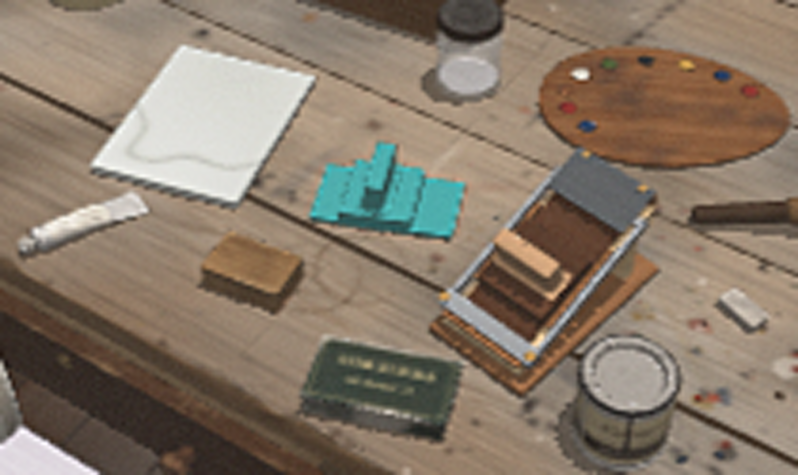

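```bash
cat > h.py <<'E'
import numpy as np, pickle
from scipy.spatial.transform import Rotation as R
def ray(P,T,u,v):
    d=np.array([(u-P["cx"])/P["fx"],-(v-P["cy"])/P["fy"],-1.0]); return T[:3,3],T[:3,:3]@d
def onz(P,T,u,v,z):
    o,d=ray(P,T,u,v); return o+d*(z-o[2])/d[2]
def dep(P,T,u,v,z):
    o,d=ray(P,T,u,v); return o+d*z
def Ttool(o):
    T=np.eye(4);T[:3,:3]=R.from_quat(o["tool_rot"]).as_matrix();T[:3,3]=o["eef_pos"];return T
E
python3 - <<'E'
from h import *
d=pickle.load(open("d0.pkl","rb")); p,z,P=d["top"]
def c(u,v): return 215+u/4.2,165+v/4.2
def show(n,u,v,h):
    U,V=c(u,v); print(n,onz(P,P["T"],U,V,h).round(4),dep(P,P["T"],U,V,z[int(round(V)),int(round(U))]).round(4))
for q in [(47,107),(195,72),(241,260),(90,300)]: show("slab",*q,.012)
show("slabmid",143,185,.012)
show("handle top",548,213,.09)
show("roof mid",565,120,.08)
show("lip",537,273,.03)
show("turq",360,175,.04)
show("can",680,285,.07)
show("tin",485,365,.025)
E
```

```text
slab [0.5744 0.2607 0.012 ] [5.763e-01 2.632e-01 2.000e-04]
slab [0.6071 0.1192 0.012 ] [6.092e-01 1.207e-01 5.000e-04]
slab [0.4258 0.0744 0.012 ] [0.4259 0.0745 0.0103]
slab [0.3895 0.2166 0.012 ] [0.3894 0.2162 0.0138]
slabmid [0.4982 0.1679 0.012 ] [0.498  0.1676 0.014 ]
handle top [ 0.4598 -0.2111  0.09  ] [ 0.46   -0.2112  0.0879]
roof mid [ 0.5464 -0.2294  0.08  ] [ 0.5441 -0.2279  0.0951]
lip [ 0.4094 -0.2045  0.03  ] [ 0.409  -0.2041  0.0358]
turq [ 0.5023 -0.0396  0.04  ] [ 0.5048 -0.039   0.0192]
can [ 0.3945 -0.3319  0.07  ] [ 0.3944 -0.3316  0.0718]
tin [ 0.3245 -0.1546  0.025 ] [ 0.3246 -0.1549  0.0186]
```

```bash
cat >> h.py <<'E'
def Rgrasp(yaw,pitch=.35,s=1):
    X=np.array([np.cos(pitch)*np.cos(yaw),np.cos(pitch)*np.sin(yaw),np.sin(pitch)])
    N=np.array([-np.sin(pitch)*np.cos(yaw),-np.sin(pitch)*np.sin(yaw),np.cos(pitch)])
    x=-N; z=s*X; return np.column_stack([x,np.cross(z,x),z])
def row(R0,p0,R1,p1):
    return np.r_[R0.T@(np.array(p1)-p0)/.25, R.from_matrix(R0.T@R1).as_rotvec()/.5]
E
python3 - <<'E'
from h import *
from workcell import bot
o=bot.get_obs(); T=Ttool(o); print(T.round(3))
for s in (1,-1):
  for yaw,p in ((-.18,.35),(-.18,0)):
    G=Rgrasp(yaw,p,s); print(s,p,G.round(2).tolist(),row(T[:3,:3],T[:3,3],G,[.42,-.20,.25]).round(3))
E
```

```text
[[-0.001 -0.917  0.398  0.199]
 [-0.002  0.398  0.917  0.458]
 [-1.     0.    -0.002  0.23 ]
 [ 0.     0.     0.     1.   ]]
1 0.35 [[0.34, 0.18, 0.92], [-0.06, 0.98, -0.17], [-0.94, 0.0, 0.34]] [-0.074 -1.86  -2.062  2.653 -0.595 -0.467]
1 0 [[0.0, 0.18, 0.98], [-0.0, 0.98, -0.18], [-1.0, 0.0, 0.0]] [-0.074 -1.86  -2.062  2.682 -0.003  0.003]
-1 0.35 [[0.34, -0.18, -0.92], [-0.06, -0.98, 0.17], [-0.94, 0.0, -0.34]] [-0.074 -1.86  -2.062 -3.559  0.496 -0.633]
-1 0 [[0.0, -0.18, -0.98], [-0.0, -0.98, 0.18], [-1.0, 0.0, -0.0]] [-7.400e-02 -1.860e+00 -2.062e+00 -3.601e+00 -3.000e-03 -3.000e-03]
```

```bash
python3 - <<'E'
from h import *
from workcell import bot
o=bot.get_obs(); T=Ttool(o)
y0=np.arctan2(T[1,2],T[0,2]); print(y0)
p=T[:3,3];Rr=Rgrasp(y0,0)
for yaw,pt,w in ((.68,0,(.31,.25,.26)),(.2,.1,(.39,.02,.26)),(-.18,.35,(.415,-.203,.215))):
    G=Rgrasp(yaw,pt); print(row(Rr,p,G,w).round(3)); p=np.array(w);Rr=G
E
```

```text
1.1609747195540643
[-0.118 -0.739 -0.586  0.962  0.     0.   ]
[ 0.    -0.917 -0.33   0.959 -0.196 -0.048]
[ 0.171 -0.894 -0.097  0.743 -0.494 -0.17 ]
```

Emit:
apply_moves(
  targets=[-0.12,-0.37,-0.29,0.48,0,0,1,-0.12,-0.74,-0.58,0.96,0,0,1,-0.12,-0.74,-0.58,0.96,0,0,1,-0.12,-0.74,-0.58,0.96,0,0,1,-0.12,-0.74,-0.58,0.96,0,0,1,-0.12,-0.74,-0.58,0.96,0,0,1,-0.12,-0.74,-0.58,0.96,0,0,1],
)

```text
clock: 0.68
eef_pos: [0.3128, 0.2479, 0.2618]
tool_rot: [-0.235, 0.667, 0.233, 0.668]
ft_force: [-0.2, -0.2, -1.4]
grip_width: 0.0858
```

Emit:
apply_moves(
  targets=[0,-0.92,-0.33,0.96,-0.2,-0.05,1,0,-0.92,-0.33,0.96,-0.2,-0.05,1,0,-0.92,-0.33,0.96,-0.2,-0.05,1,0,-0.92,-0.33,0.96,-0.2,-0.05,1,0,-0.92,-0.33,0.96,-0.2,-0.05,1,0,-0.92,-0.33,0.96,-0.2,-0.05,1,0,-0.92,-0.33,0.96,-0.2,-0.05,1],
)

```text
clock: 1.27
eef_pos: [0.3931, 0.0161, 0.2612]
tool_rot: [-0.065, 0.667, 0.07, 0.739]
ft_force: [-0.3, 0.0, -0.7]
grip_width: 0.0852
```

Emit:
apply_moves(
  targets=[0.17,-0.89,-0.1,0.74,-0.49,-0.17,1,0.17,-0.89,-0.1,0.74,-0.49,-0.17,1,0.17,-0.89,-0.1,0.74,-0.49,-0.17,1,0.17,-0.89,-0.1,0.74,-0.49,-0.17,1,0.17,-0.89,-0.1,0.74,-0.49,-0.17,1,0.17,-0.89,-0.1,0.74,-0.49,-0.17,1,0.17,-0.89,-0.1,0.74,-0.49,-0.17,1,0.17,-0.89,-0.1,0.74,-0.49,-0.17,1],
)

```text
clock: 1.93
eef_pos: [0.4155, -0.201, 0.2156]
tool_rot: [0.052, 0.572, -0.073, 0.816]
ft_force: [-0.7, 0.6, 0.9]
grip_width: 0.0852
```

```bash
python3 - <<'E'
from h import *
from workcell import bot
import cv2
o=bot.get_obs(); print(o["clock"],o["joint_pos"].round(3),o["ft_force"].round(2),o["ft_torque"].round(3)); print(Ttool(o).round(4)); print(Rgrasp(-.18).round(4))
p,z=bot.camera("wrist"); pickle.dump((p,z,bot.camera_params("wrist"),o),open("w1.pkl","wb")); cv2.imwrite("pics/w1.png",p[:,:,::-1])
E
```

```text
1.9333 [-0.528 -0.075 -0.449  0.868  0.118  1.243] [-0.68  0.55  0.94] [0.035 0.28  0.02 ]
[[ 0.3357  0.1791  0.9248  0.4155]
 [-0.0599  0.9838 -0.1687 -0.201 ]
 [-0.94    0.0012  0.341   0.2156]
 [ 0.      0.      0.      1.    ]]
[[ 0.3374  0.179   0.9242]
 [-0.0614  0.9838 -0.1682]
 [-0.9394  0.      0.3429]]
```

View pics/w1.png

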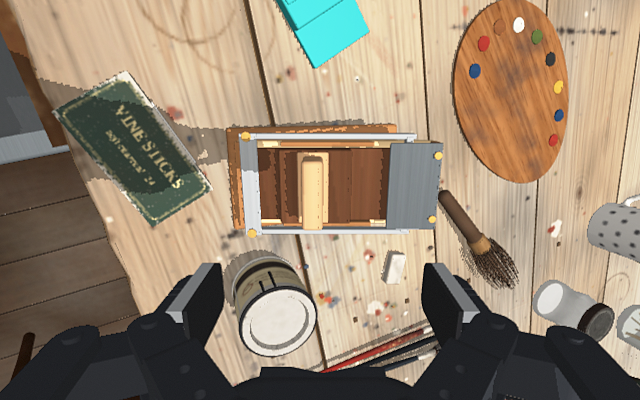

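The wrist view shows the wooden block in the holder, with the light handle bar at about (313,190), the steel lip at (251,185) and the slot roof at (413,187). It is aligned with the image axes.

```bash
python3 - <<'E'
import cv2
a=cv2.imread("pics/w1.png")[115:245,220:450]; cv2.imwrite("pics/w1c.png",cv2.resize(a,None,fx=3.4,fy=3.4,interpolation=cv2.INTER_CUBIC))
E
```

```text
(no output)
```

View pics/w1c.png

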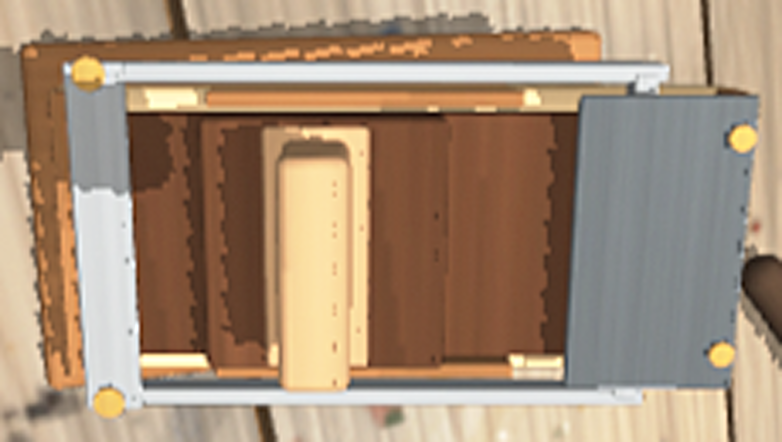

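```bash
python3 - <<'E'
from h import *
p,z,P,o=pickle.load(open("w1.pkl","rb")); T=Ttool(o)@P["tool_from_camera"]
def c(u,v): return 220+u/3.4,115+v/3.4
def pt(u,v):
    U,V=c(u,v); return dep(P,T,U,V,z[int(round(V)),int(round(U))])
def plane(u0,v0,u1,v1):
    A=np.array([pt(u,v) for u in np.linspace(u0,u1,12) for v in np.linspace(v0,v1,20)])
    m=A.mean(0); 
    for _ in range(3):
        n=np.linalg.svd(A-A.mean(0))[2][2]; n*=np.sign(n[2]); r=(A-A.mean(0))@n; A=A[abs(r)<2.5*r.std()+1e-5]
    return A.mean(0),n,r.std()
def on(pl,u,v):
    U,V=c(u,v); oo,d=ray(P,T,U,V); m,n,_=pl; return oo+d*((m-oo)@n)/(d@n)
for nm,b in (("handle",(292,185,340,375)),("roof",(600,120,720,360)),("tongue",(455,130,540,350)),("bodyR",(380,140,435,350)),("lip",(95,200,125,370))):
    m,n,s=pl=plane(*b); print(nm,m.round(4),n.round(3),"pitch",np.arctan2(-n@[np.cos(-.18),np.sin(-.18),0],n[2]).round(3),"sd",s)
    if nm=="handle":
        C=np.array([on(pl,*q) for q in ((280,158),(348,158),(350,388),(282,390))]); print(C.round(4)); print(np.linalg.norm(np.diff(C[[0,1,2,3,0]],axis=0),axis=1)); print("mid",C.mean(0).round(4))
        e=C[3]-C[0]+C[2]-C[1]; print("yaw",np.arctan2(-e[0],e[1])+np.pi if e[1]<0 and 0 else np.arctan2(e[0],-e[1]))
    if nm=="roof":
        C=np.array([on(pl,*q) for q in ((580,97),(757,97),(733,385),(567,385))]); print(C.round(4))
    if nm=="lip":
        C=np.array([on(pl,*q) for q in ((120,85),(140,385),(68,85),(90,385))]); print(C.round(4))
E
```

```text
handle [ 0.4508 -0.2098  0.0938] [-0.328  0.06   0.943] pitch 0.34 sd 0.0006285990737942338
[[ 0.4486 -0.1788  0.0911]
 [ 0.4635 -0.1815  0.0964]
 [ 0.4535 -0.2386  0.0966]
 [ 0.4377 -0.2362  0.0909]]
[0.01603031 0.05795291 0.01703244 0.05845224]
mid [ 0.4508 -0.2088  0.0938]
yaw -0.18080390047365036
roof [ 0.5473 -0.2255  0.0946] [-0.33   0.066  0.942] pitch 0.344 sd 0.00066733675498022
[[ 0.5322 -0.1835  0.0864]
 [ 0.575  -0.1913  0.102 ]
 [ 0.5617 -0.2702  0.1028]
 [ 0.5186 -0.2622  0.0871]]
tongue [ 0.5104 -0.2209  0.0717] [ 0.874 -0.121  0.471] pitch -1.08 sd 0.007367444797131026
bodyR [ 0.4838 -0.215   0.072 ] [-0.353  0.062  0.934] pitch 0.367 sd 0.0006886497790858813
lip [ 0.4071 -0.2128  0.043 ] [ 0.96  -0.234  0.152] pitch -1.418 sd 0.0025493828153889506
[[ 0.3853 -0.1244  0.316 ]
 [ 0.3817 -0.1246  0.3384]
 [ 0.3797 -0.1187  0.3599]
 [ 0.3798 -0.1123  0.3696]]
```

```bash
cat > g.py <<'E'
from h import *
from workcell import bot
import sys
o=bot.get_obs();T=Ttool(o)
N=Rgrasp(-.18)[:,0]*-1; X=Rgrasp(-.18)[:,2]
B=np.array([.4677,-.212,.0463])
E
python3 - <<'E'
from g import *
print(o["clock"],o["ft_force"].round(2))
for h in (.07,.022): print(row(T[:3,:3],T[:3,3],Rgrasp(-.18),B+h*N).round(3))
E
```

```text
1.9833 [ 0.34 -0.42  0.04]
[ 0.43  -0.01  -0.032  0.003 -0.003 -0.003]
[ 0.622 -0.01  -0.032  0.003 -0.003 -0.003]
```

Emit:
apply_moves(
  targets=[0.2,-0.01,-0.032,0,0,0,1,0.32,-0.01,-0.032,0,0,0,1,0.43,-0.01,-0.032,0,0,0,1,0.43,-0.01,-0.032,0,0,0,1,0.5,-0.01,-0.032,0,0,0,1,0.56,-0.01,-0.032,0,0,0,1,0.62,-0.01,-0.032,0,0,0,1,0.62,-0.01,-0.032,0,0,0,1,0.62,-0.01,-0.032,0,0,0,1,0.62,-0.01,-0.032,0,0,0,1],
)

```text
clock: 2.82
eef_pos: [0.4613, -0.2111, 0.0699]
tool_rot: [0.05, 0.57, -0.073, 0.817]
ft_force: [-0.3, 0.2, 0.9]
grip_width: 0.0852
```

```bash
python3 - <<'E'
from g import *
import cv2
print(o["clock"],o["ft_force"].round(2),row(T[:3,:3],T[:3,3],Rgrasp(-.18),B+.022*N).round(4))
p,z=bot.camera("wrist"); cv2.imwrite("pics/w2.png",p[:,:,::-1])
E
```

```text
2.8167 [-0.28  0.22  0.89] [ 0.0094  0.0011 -0.0079  0.0065  0.0039 -0.0007]
```

View pics/w2.png

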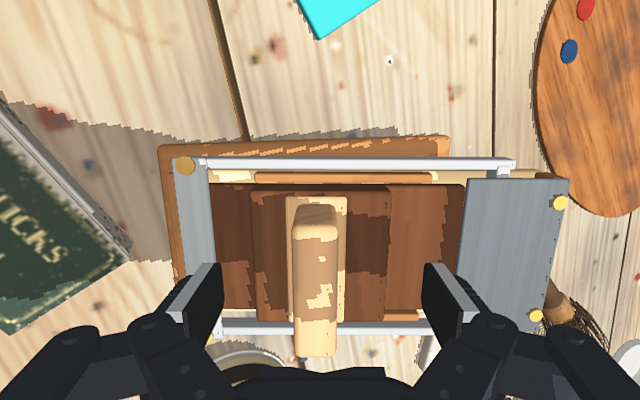

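Emit:
apply_moves(
  targets=[0.006,0.001,-0.009,0,0,0,1,0.006,0.001,-0.009,0,0,0,1,0.006,0.001,-0.009,0,0,0,1],
)

```text
clock: 3.12
eef_pos: [0.4589, -0.211, 0.0666]
tool_rot: [0.051, 0.571, -0.073, 0.816]
ft_force: [-0.1, -0.5, -0.4]
grip_width: 0.0852
```

Emit:
apply_moves(
  targets=[0,0,0,0,0,0,0.5,0,0,0,0,0,0,0.35,0,0,0,0,0,0,0.3,0,0,0,0,0,0,0.3,0,0,0,0,0,0,0.3],
)

```text
clock: 3.53
eef_pos: [0.459, -0.211, 0.066]
tool_rot: [0.051, 0.571, -0.073, 0.816]
ft_force: [0.2, -0.5, -0.8]
grip_width: 0.0268
```

```bash
python3 - <<'E'
from g import *
import cv2
print(o["clock"],o["ft_force"].round(2),o["grip_width"],row(T[:3,:3],T[:3,3],Rgrasp(-.18),B+.022*N).round(4))
p,z=bot.camera("wrist"); cv2.imwrite("pics/w3.png",p[150:,150:500,::-1])
E
```

```text
3.5333 [ 0.19 -0.49 -0.84] 0.02682665802350395 [-0.0019  0.0023  0.0059  0.0036  0.0003 -0.0007]
```

View pics/w3.png

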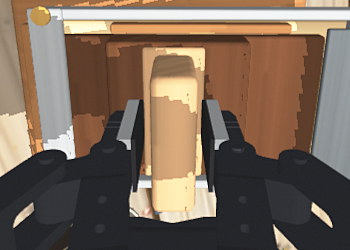

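The bar sits midway between the pads (crop x 150–197, pads at 143 and 204), so I'll close.

Emit:
apply_moves(
  targets=[0,0,0,0,0,0,0.22,0,0,0,0,0,0,0.18,0,0,0,0,0,0,0.1,0,0,0,0,0,0,0,0,0,0,0,0,0,0,0,0,0,0,0,0,0],
)

```text
clock: 4.08
eef_pos: [0.4589, -0.211, 0.0662]
tool_rot: [0.051, 0.571, -0.073, 0.816]
ft_force: [-3.1, 1.3, 3.6]
grip_width: 0.0172
```

```bash
cat > s.py <<'E'
from g import *
f=o["ft_force"]; t=T[:3,:3].T@f
print("t",o["clock"].round(2),"w",round(o["grip_width"],4),"tcpbed X,Y,Z mm",(np.array([X,np.cross(N,X),N])@(T[:3,3]-B)*1e3).round(2),"F X,Y,Z bed",(np.array([X,np.cross(N,X),N])@f).round(2),"tq",(T[:3,:3].T@o["ft_torque"]).round(2),"pitch",round(float(np.arcsin(T[2,2])),4))
E
python3 s.py
```

```text
Traceback (most recent call last):
  File "s.py", line 3, in <module>
    print("t",o["clock"].round(2),"w",round(o["grip_width"],4),"tcpbed X,Y,Z mm",(np.array([X,np.cross(N,X),N])@(T[:3,3]-B)*1e3).round(2),"F X,Y,Z bed",(np.array([X,np.cross(N,X),N])@f).round(2),"tq",(T[:3,:3].T@o["ft_torque"]).round(2),"pitch",round(float(np.arcsin(T[2,2])),4))
              ^^^^^^^^^^^^^^^^
AttributeError: 'float' object has no attribute 'round'
```

```bash
sed -i 's/o\["clock"\].round(2)/round(o["clock"],2)/' s.py; python3 s.py
```

```text
t 4.08 w 0.0172 tcpbed X,Y,Z mm [-1.46 -0.54 21.68] F X,Y,Z bed [-1.79  0.7   4.54] tq [-0.01  0.56  0.04] pitch 0.3502
```

Emit:
apply_moves(
  targets=[-0.003,0,0.004,0,0,0,0,-0.004,0,0.008,0,0,0,0,-0.004,0,0.008,0,0,0,0],
)

```text
clock: 4.33
eef_pos: [0.4593, -0.2108, 0.0666]
tool_rot: [0.051, 0.572, -0.073, 0.815]
ft_force: [-3.6, 0.5, -1.9]
grip_width: 0.0171
```

```bash
python3 s.py
```

```text
t 4.33 w 0.0171 tcpbed X,Y,Z mm [-1.04 -0.29 22.03] F X,Y,Z bed [-4.04 -0.1  -0.58] tq [ 0.07  0.95 -0.01] pitch 0.3471
```

Emit:
apply_moves(
  targets=[0,0,0,0,0,0,0,0,0,0,0,0,0,0,0,0,0,0,0,0,0],
)

```text
clock: 4.58
eef_pos: [0.4595, -0.2108, 0.0668]
tool_rot: [0.051, 0.572, -0.073, 0.816]
ft_force: [-2.1, 0.5, -3.8]
grip_width: 0.0168
```

```bash
python3 s.py
```

```text
t 4.58 w 0.0168 tcpbed X,Y,Z mm [-0.8  -0.28 22.12] F X,Y,Z bed [-3.3   0.07 -2.81] tq [ 0.04  1.24 -0.06] pitch 0.3478
```

Emit:
apply_moves(
  targets=[0,0,0.006,0,0,0,0,0,0,0.012,0,0,0,0,0,0,0.012,0,0,0,0],
)

```text
clock: 4.83
eef_pos: [0.4629, -0.2115, 0.0683]
tool_rot: [0.051, 0.571, -0.073, 0.816]
ft_force: [-3.0, 0.5, -4.7]
grip_width: 0.017
```

```bash
python3 s.py
```

```text
t 4.83 w 0.017 tcpbed X,Y,Z mm [ 3.05 -0.35 22.27] F X,Y,Z bed [-4.46 -0.03 -3.37] tq [0.04 1.45 0.03] pitch 0.3489
```

Emit:
apply_moves(
  targets=[0,0,0.003,0,0,0,0,0,0,0.006,0,0,0,0],
)

```text
clock: 5.0
eef_pos: [0.4642, -0.2117, 0.0688]
tool_rot: [0.051, 0.571, -0.073, 0.816]
ft_force: [-3.0, 0.4, -4.8]
grip_width: 0.0167
```

```bash
python3 s.py
```

```text
t 5.0 w 0.0167 tcpbed X,Y,Z mm [ 4.39 -0.35 22.34] F X,Y,Z bed [-4.46 -0.09 -3.53] tq [ 0.07  1.56 -0.03] pitch 0.3489
```

Emit:
apply_moves(
  targets=[0,0,0.003,0,0,0,0,0,0,0.006,0,0,0,0],
)

```text
clock: 5.17
eef_pos: [0.4656, -0.212, 0.0694]
tool_rot: [0.051, 0.571, -0.073, 0.816]
ft_force: [-2.7, -0.4, -6.0]
grip_width: 0.0168
```

```bash
python3 s.py
```

```text
t 5.17 w 0.0168 tcpbed X,Y,Z mm [ 6.   -0.34 22.39] F X,Y,Z bed [-4.44 -0.86 -4.74] tq [0.03 1.63 0.11] pitch 0.3491
```

Emit:
apply_moves(
  targets=[0,0,0.003,0,0,0,0,0,0,0.006,0,0,0,0],
)

```text
clock: 5.33
eef_pos: [0.4671, -0.2123, 0.07]
tool_rot: [0.051, 0.571, -0.073, 0.816]
ft_force: [-3.0, 0.2, -5.5]
grip_width: 0.0169
```

```bash
python3 s.py
```

```text
t 5.33 w 0.0169 tcpbed X,Y,Z mm [ 7.58 -0.37 22.42] F X,Y,Z bed [-4.69 -0.36 -4.16] tq [-0.    1.65  0.12] pitch 0.3492
```

Emit:
apply_moves(
  targets=[0,0,0.003,0,0,0,0,0,0,0.006,0,0,0,0],
)

```text
clock: 5.5
eef_pos: [0.4685, -0.2125, 0.0705]
tool_rot: [0.051, 0.571, -0.073, 0.816]
ft_force: [-3.3, 1.1, -5.5]
grip_width: 0.0174
```

```bash
python3 s.py
```

```text
t 5.5 w 0.0174 tcpbed X,Y,Z mm [ 9.12 -0.38 22.43] F X,Y,Z bed [-5.11  0.46 -4.04] tq [0.03 1.74 0.11] pitch 0.3493
```

Emit:
apply_moves(
  targets=[0,0,0.003,0,0,0,0,0,0,0.006,0,0,0,0],
)

```text
clock: 5.67
eef_pos: [0.4697, -0.2127, 0.0709]
tool_rot: [0.051, 0.571, -0.073, 0.816]
ft_force: [-5.9, 1.3, -4.9]
grip_width: 0.0172
```

```bash
python3 s.py
```

```text
t 5.67 w 0.0172 tcpbed X,Y,Z mm [10.43 -0.36 22.43] F X,Y,Z bed [-7.34  0.17 -2.49] tq [0.11 2.12 0.14] pitch 0.349
```

Emit:
apply_moves(
  targets=[0,0,0.003,0,0,0,0,0,0,0.006,0,0,0,0],
)

```text
clock: 5.83
eef_pos: [0.4698, -0.2127, 0.0709]
tool_rot: [0.051, 0.572, -0.073, 0.815]
ft_force: [-9.9, 2.0, -1.3]
grip_width: 0.0168
```

```bash
python3 s.py
```

```text
t 5.83 w 0.0168 tcpbed X,Y,Z mm [10.47 -0.28 22.38] F X,Y,Z bed [-9.94  0.19  2.23] tq [0.04 2.47 0.06] pitch 0.3464
```

Stop felt: the X force went from −5 to −10 N and the tool held at 10.45 mm. I'll back off to about 1.3 mm short of it and then raise the lower end.

Emit:
apply_moves(
  targets=[0,0,-0.006,0,0,0,0,0,0,-0.012,0,0,0,0,0,0,-0.012,0,0,0,0],
)

```text
clock: 6.08
eef_pos: [0.4686, -0.2126, 0.0707]
tool_rot: [0.051, 0.571, -0.073, 0.816]
ft_force: [-4.2, 1.5, -5.1]
grip_width: 0.0169
```

```bash
python3 s.py; python3 - <<'E'
import numpy as np
for a in (.025,.05,.075,.1,.125,.15,.17):
    c,s=np.cos(a),np.sin(a); print(a,"dX",round(-73*c+22*s+73,2),"dN",round(73*s+22*c-22,2))
E
```

```text
t 6.08 w 0.0169 tcpbed X,Y,Z mm [ 9.27 -0.43 22.58] F X,Y,Z bed [-5.84  0.77 -3.26] tq [-0.    1.74  0.05] pitch 0.35
0.025 dX 0.57 dN 1.82
0.05 dX 1.19 dN 3.62
0.075 dX 1.85 dN 5.41
0.1 dX 2.56 dN 7.18
0.125 dX 3.31 dN 8.93
0.15 dX 4.11 dN 10.66
0.17 dX 4.77 dN 12.03
```

Emit:
apply_moves(
  targets=[-0.0037,0,0.001,0,0.025,0,0,-0.0073,0,0.0022,0,0.05,0,0,-0.011,0,0.0034,0,0.075,0,0,-0.0145,0,0.0047,0,0.1,0,0,-0.0145,0,0.0047,0,0.1,0,0],
)

```text
clock: 6.5
eef_pos: [0.4691, -0.2127, 0.0749]
tool_rot: [0.053, 0.591, -0.072, 0.801]
ft_force: [-4.5, 1.2, -5.6]
grip_width: 0.0173
```

```bash
python3 s.py
```

```text
t 6.5 w 0.0173 tcpbed X,Y,Z mm [11.25 -0.48 26.3 ] F X,Y,Z bed [-6.24  0.36 -3.7 ] tq [0.01 1.74 0.1 ] pitch 0.2992
```

Emit:
apply_moves(
  targets=[-0.0037,0,0,0,0.025,0,0,-0.0073,0,0,0,0.05,0,0,-0.011,0,0.001,0,0.075,0,0,-0.0145,0,0.002,0,0.1,0,0,-0.0145,0,0.002,0,0.1,0,0],
)

```text
clock: 6.92
eef_pos: [0.4688, -0.2128, 0.0786]
tool_rot: [0.054, 0.611, -0.07, 0.787]
ft_force: [-4.7, 1.5, -3.6]
grip_width: 0.0169
```

```bash
python3 s.py
```

```text
t 6.92 w 0.0169 tcpbed X,Y,Z mm [12.21 -0.56 29.94] F X,Y,Z bed [-5.85  0.66 -1.73] tq [-0.01  1.61  0.19] pitch 0.2501
```

Emit:
apply_moves(
  targets=[-0.0037,0,0.001,0,0.025,0,0,-0.0073,0,0.0015,0,0.05,0,0,-0.011,0,0.002,0,0.075,0,0,-0.015,0,0.003,0,0.1,0,0,-0.015,0,0.003,0,0.1,0,0],
)

```text
clock: 7.33
eef_pos: [0.4687, -0.2128, 0.0824]
tool_rot: [0.056, 0.63, -0.069, 0.771]
ft_force: [-4.0, 1.8, -5.0]
grip_width: 0.0174
```

```bash
python3 s.py;  python3 - <<'E'
from workcell import bot
import cv2
p,z=bot.camera("wrist"); cv2.imwrite("pics/w4.png",p[:,:,::-1])
p,z=bot.camera("scene"); cv2.imwrite("pics/s4.png",cv2.resize(p[165:290,250:450,::-1],None,fx=3.8,fy=3.8))
E
```

```text
t 7.33 w 0.0174 tcpbed X,Y,Z mm [13.4  -0.6  33.56] F X,Y,Z bed [-5.72  1.09 -3.19] tq [-0.04  1.49  0.15] pitch 0.2004
```

View pics/w4.png

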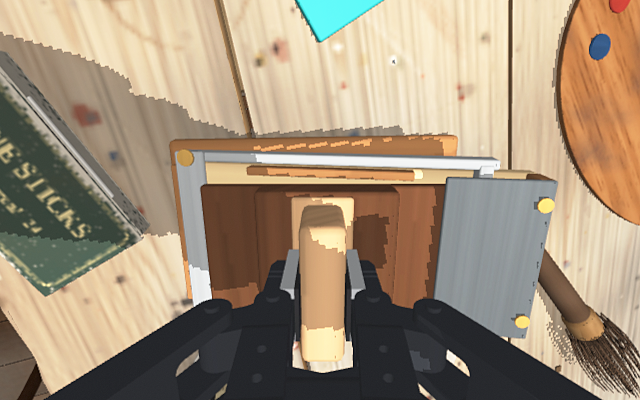

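View pics/s4.png

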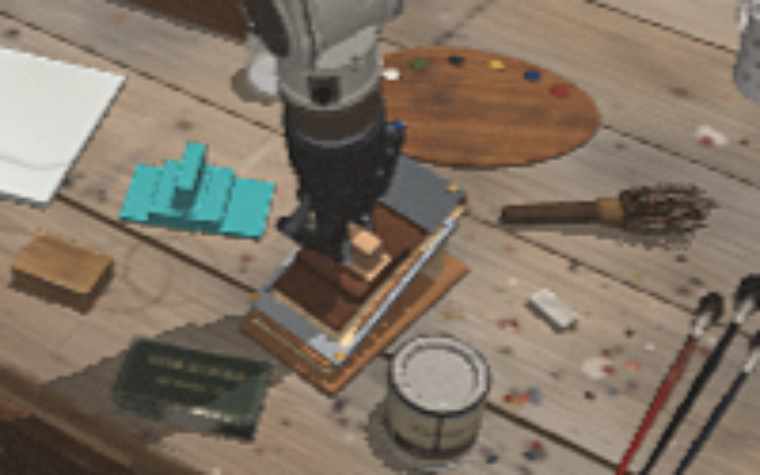

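The toe edge is now above the lip (wrist x≈203) with the block raised 0.15 rad. Next I'll draw it down the slope with a slight lift.

Emit:
apply_moves(
  targets=[-0.003,0,-0.008,0,0,0,0,-0.001,0,-0.024,0,0,0,0,0.001,0,-0.036,0,0,0,0,0.002,0,-0.048,0,0,0,0,0.002,0,-0.048,0,0,0,0],
)

```text
clock: 7.85
eef_pos: [0.4576, -0.2112, 0.0802]
tool_rot: [0.056, 0.629, -0.069, 0.772]
ft_force: [-0.4, -0.1, -1.6]
grip_width: 0.0168
```

```bash
python3 s.py
```

```text
t 7.85 w 0.0168 tcpbed X,Y,Z mm [ 2.17 -1.   35.27] F X,Y,Z bed [-0.87 -0.14 -1.4 ] tq [-0.02  0.32 -0.02] pitch 0.2042
```

Emit:
apply_moves(
  targets=[0.002,0,-0.012,0,0,0,0,0.004,0,-0.024,0,0,0,0,0.006,0,-0.036,0,0,0,0,0.007,0,-0.048,0,0,0,0,0.007,0,-0.048,0,0,0,0],
)

```text
clock: 8.27
eef_pos: [0.4444, -0.2082, 0.0748]
tool_rot: [0.056, 0.631, -0.069, 0.771]
ft_force: [-0.4, -0.1, -2.7]
grip_width: 0.017
```

```bash
python3 s.py; python3 - <<'E'
from workcell import bot
import cv2
p,z=bot.camera("wrist"); cv2.imwrite("pics/w5.png",p[:,:,::-1])
E
```

```text
t 8.27 w 0.017 tcpbed X,Y,Z mm [-12.37  -0.47  34.83] F X,Y,Z bed [-1.25 -0.15 -2.4 ] tq [-0.04  0.31  0.02] pitch 0.1995
```

View pics/w5.png

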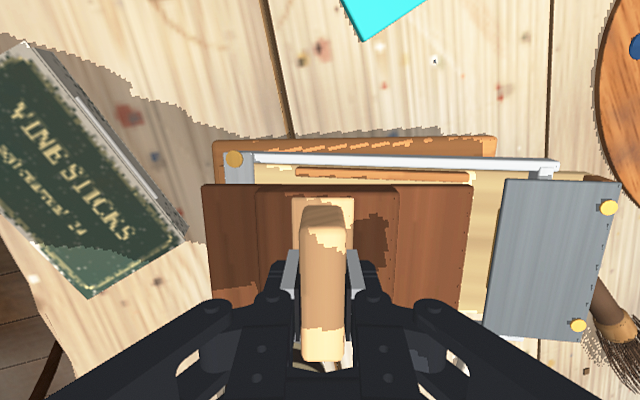

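The tongue tip (x≈470) is clear of the roof edge (x≈490). Lifting away.

Emit:
apply_moves(
  targets=[-0.04,0,-0.01,0,0,0,0,-0.1,0,-0.01,0,0,0,0,-0.18,0,-0.01,0,0,0,0,-0.26,0,-0.01,0,0.1,0,0,-0.34,0,-0.01,0,0.2,0,0,-0.34,0,-0.01,0,0.3,0,0,-0.34,0,-0.01,0,0.4,0,0,-0.34,0,-0.01,0,0.4,0,0],
)

```text
clock: 8.98
eef_pos: [0.4283, -0.2057, 0.1592]
tool_rot: [0.062, 0.704, -0.063, 0.705]
ft_force: [0.3, 0.3, -2.1]
grip_width: 0.0168
```

```bash
python3 s.py; python3 - <<'E'
from g import *
p=T[:3,3];Rr=T[:3,:3]
for yaw,w in ((0.0,(.46,-.0,.165)),(.2,(.499,.168,.165)),(.2,(.499,.168,.06))):
    G=Rgrasp(yaw,0); print(row(Rr,p,G,w).round(3)); p=np.array(w);Rr=G
E
```

```text
t 8.98 w 0.0168 tcpbed X,Y,Z mm [  1.25  -0.83 119.73] F X,Y,Z bed [-0.47  0.4  -2.03] tq [ 0.   -0.06  0.04] pitch 0.0023
[-0.024  0.832 -0.02  -0.355  0.004  0.002]
[ 0.     0.672  0.156 -0.4    0.     0.   ]
[0.42 0.   0.   0.   0.   0.  ]
```

Emit:
apply_moves(
  targets=[-0.02,0.12,0,-0.05,0,0,0,-0.02,0.26,0,-0.12,0,0,0,-0.02,0.4,0,-0.2,0,0,0,-0.02,0.54,-0.01,-0.28,0,0,0,-0.02,0.68,-0.02,-0.36,0,0,0,-0.02,0.78,-0.02,-0.36,0,0,0,-0.02,0.83,-0.02,-0.36,0,0,0,-0.02,0.83,-0.02,-0.36,0,0,0],
)

```text
clock: 9.65
eef_pos: [0.458, 0.0026, 0.163]
tool_rot: [-0.002, 0.707, 0.003, 0.708]
ft_force: [0.5, -0.4, -2.2]
grip_width: 0.017
```

Emit:
apply_moves(
  targets=[0,0.12,0.03,-0.08,0,0,0,0,0.26,0.06,-0.16,0,0,0,0,0.4,0.1,-0.24,0,0,0,0,0.54,0.13,-0.32,0,0,0,0,0.63,0.15,-0.4,0,0,0,0,0.67,0.16,-0.4,0,0,0,0,0.67,0.16,-0.4,0,0,0,0,0.67,0.16,-0.4,0,0,0],
)

```text
clock: 10.32
eef_pos: [0.4973, 0.1668, 0.1625]
tool_rot: [-0.072, 0.704, 0.071, 0.703]
ft_force: [-0.8, 0.1, -3.4]
grip_width: 0.017
```

```bash
python3 - <<'E'
from g import *
import cv2
print(o["clock"],o["eef_pos"],o["ft_force"],T[:3,:3].round(3))
p,z=bot.camera("wrist"); cv2.imwrite("pics/w6.png",p[:,:,::-1]); pickle.dump((p,z,bot.camera_params("wrist"),o),open("w6.pkl","wb"))
p,z=bot.camera("top"); cv2.imwrite("pics/t6.png",cv2.resize(p[150:280,200:400,::-1],None,fx=4,fy=4)); pickle.dump((p,z,bot.camera_params("top"),o),open("t6.pkl","wb"))
E
```

```text
10.3167 [0.4972896  0.16680279 0.16248369] [-0.78694019  0.0543539  -3.41895909] [[-0.    -0.2    0.98 ]
 [-0.001  0.98   0.2  ]
 [-1.    -0.001 -0.001]]
```

View pics/w6.png

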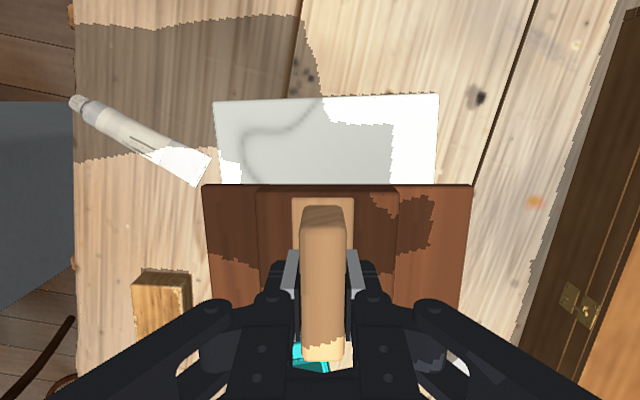

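View pics/t6.png

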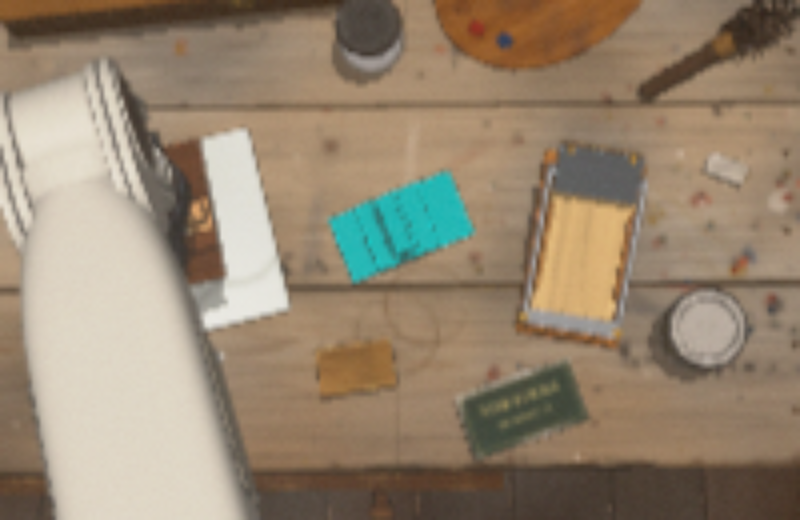

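```bash
python3 - <<'E'
from h import *
p,z,P,o=pickle.load(open("w6.pkl","rb")); T=Ttool(o)@P["tool_from_camera"]
for nm,(u0,v0,u1,v1) in {"toe":(212,195,248,280),"tongue":(405,195,455,280),"body":(360,200,390,240)}.items():
    A=np.array([dep(P,T,u,v,z[v,u]) for u in range(u0,u1,3) for v in range(v0,v1,3)]); print(nm,A.mean(0).round(4),A[:,2].std())
print([onz(P,T,u,v,.012).round(4) for u,v in ((212,101),(438,94))])
E
```

```text
toe [0.4497 0.166  0.1486] 0.008431364528134484
tongue [0.5473 0.1862 0.1495] 0.01410207894454021
body [0.5158 0.1929 0.1591] 0.0006117432248210328
[array([0.3932, 0.2209, 0.012 ]), array([0.5749, 0.2635, 0.012 ])]
```

```bash
python3 - <<'E'
from h import *
p,z,P,o=pickle.load(open("w6.pkl","rb")); T=Ttool(o)@P["tool_from_camera"]
for nm,(u0,v0,u1,v1) in {"toe":(212,195,248,280),"tongue":(405,195,455,280)}.items():
    A=np.array([dep(P,T,u,v,z[v,u]) for u in range(u0,u1,2) for v in range(v0,v1,2)]); m=np.median(A[:,2]); A=A[abs(A[:,2]-m)<.002]; print(nm,len(A),m,A.mean(0).round(4))
E
```

```text
toe 773 0.14813635229433494 [0.4499 0.1659 0.1482]
tongue 1068 0.14825984817406274 [0.5478 0.1859 0.1482]
```

Level within 0.5 mm over 98 mm; the underside is 21 mm below the TCP. Descending.

Emit:
apply_moves(
  targets=[0.1,0,0.008,0,0,0,0,0.2,0,0.008,0,0,0,0,0.3,0,0.008,0,0,0,0,0.38,0,0.008,0,0,0,0,0.44,0,0.008,0,0,0,0,0.47,0,0.008,0,0,0,0,0.485,0,0.008,0,0,0,0,0.495,0,0.008,0,0,0,0,0.495,0,0.008,0,0,0,0,0.495,0,0.008,0,0,0,0],
)

```text
clock: 11.25
eef_pos: [0.5005, 0.168, 0.04]
tool_rot: [-0.071, 0.703, 0.071, 0.704]
ft_force: [-0.2, -0.1, -1.9]
grip_width: 0.017
```

Emit:
apply_moves(
  targets=[0.004,0,0,0,0,0,0,0.008,0,0,0,0,0,0,0.008,0,0,0,0,0,0],
)

```text
clock: 11.5
eef_pos: [0.4999, 0.1682, 0.0374]
tool_rot: [-0.071, 0.703, 0.071, 0.704]
ft_force: [0.0, 0.5, -3.2]
grip_width: 0.0167
```

Roughly 4 mm to go, in 1 mm steps.

Emit:
apply_moves(
  targets=[0.004,0,0,0,0,0,0,0.008,0,0,0,0,0,0,0.008,0,0,0,0,0,0],
)

```text
clock: 11.75
eef_pos: [0.4995, 0.168, 0.0348]
tool_rot: [-0.071, 0.704, 0.071, 0.703]
ft_force: [0.2, 0.7, -2.8]
grip_width: 0.0169
```

Emit:
apply_moves(
  targets=[0.003,0,0,0,0,0,0,0.004,0,0,0,0,0,0,0.004,0,0,0,0,0,0],
)

```text
clock: 12.0
eef_pos: [0.4995, 0.168, 0.0338]
tool_rot: [-0.071, 0.704, 0.071, 0.703]
ft_force: [0.4, -0.5, -3.3]
grip_width: 0.0172
```

Emit:
apply_moves(
  targets=[0.003,0,0,0,0,0,0,0.004,0,0,0,0,0,0,0.004,0,0,0,0,0,0],
)

```text
clock: 12.25
eef_pos: [0.4997, 0.168, 0.0337]
tool_rot: [-0.071, 0.703, 0.071, 0.704]
ft_force: [-1.9, -0.6, 4.3]
grip_width: 0.0171
```

Contact felt (about +7 N). Releasing.

Emit:
apply_moves(
  targets=[-0.002,0,0,0,0,0,0.25,-0.002,0,0,0,0,0,0.35,-0.002,0,0,0,0,0,0.5,-0.002,0,0,0,0,0,0.6,-0.002,0,0,0,0,0,0.7,-0.002,0,0,0,0,0,0.7],
)

```text
clock: 12.75
eef_pos: [0.4997, 0.168, 0.0334]
tool_rot: [-0.071, 0.704, 0.071, 0.704]
ft_force: [0.1, 0.8, -1.0]
grip_width: 0.0594
```

```bash
python3 - <<'E'
from g import *
import cv2
print(o["clock"],o["eef_pos"],o["ft_force"],o["grip_width"])
p,z=bot.camera("wrist"); cv2.imwrite("pics/w7.png",p[:,:,::-1])
E
```

```text
12.75 [0.49966061 0.16800312 0.03335962] [ 0.09166789  0.77479478 -1.03024343] 0.05938593707321851
```

View pics/w7.png

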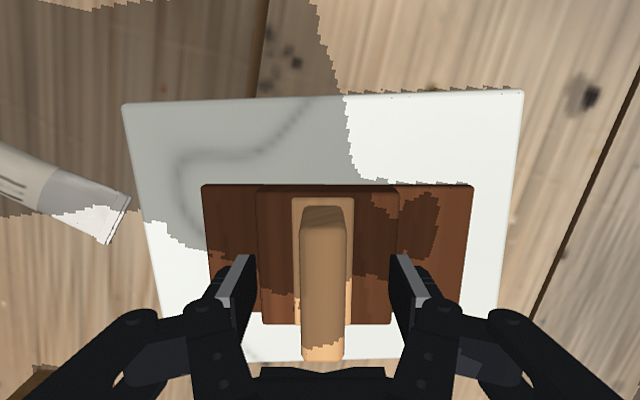

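The block lies on the slab and the fingers are clear of the bar at (323,280). Retreating straight up, then checking.

Emit:
apply_moves(
  targets=[-0.04,0,0,0,0,0,0.75,-0.12,0,0,0,0,0,0.75,-0.25,0,0,0,0,0,0.75,-0.4,0,0,0,0,0,0.75,-0.5,0,0,0,0,0,0.75,-0.6,0,-0.1,0,0,0,0.75,-0.6,0,-0.2,0,0,0,0.75,-0.6,0,-0.2,0,0,0,0.75,-0.6,0,-0.2,0,0,0,0.75],
)

```text
clock: 13.55
eef_pos: [0.45, 0.1579, 0.1847]
tool_rot: [-0.071, 0.703, 0.071, 0.704]
ft_force: [1.0, 0.8, -0.2]
grip_width: 0.0641
```

```bash
python3 - <<'E'
from g import *
import cv2
print(o["clock"],o["eef_pos"],o["ft_force"],o["grip_width"])
p,z=bot.camera("wrist"); cv2.imwrite("pics/w8.png",p[:,:,::-1]); pickle.dump((p,z,bot.camera_params("wrist"),o),open("w8.pkl","wb"))
p,z=bot.camera("scene"); cv2.imwrite("pics/s8.png",cv2.resize(p[140:300,180:420,::-1],None,fx=3.2,fy=3.2))
E
```

```text
13.55 [0.45000787 0.15792785 0.18472529] [ 0.97519233  0.76422484 -0.15500934] 0.06413480485280616
```

View pics/w8.png

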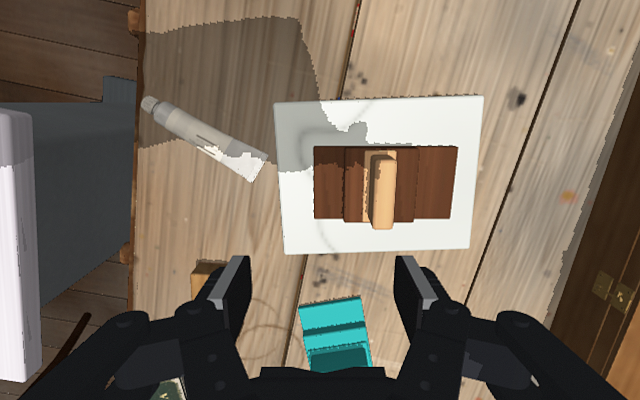

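View pics/s8.png

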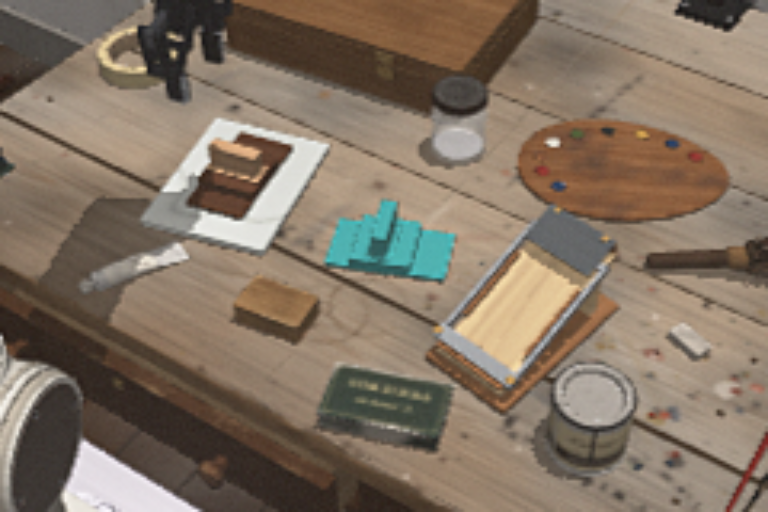

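The block is flat on the slab. Its centre is at about (385,182) against the slab's (378,175), so roughly 7–10 mm off, and nothing else has moved. Handing in.

```bash
python3 -c "
from workcell import bot
print(bot.job_done()); print(bot.get_obs()['clock'])"
```

```text
the job is handed in; nothing more can be done
None
the job is handed in; nothing more can be done
```

The wooden block is on the stone slab, printing face down and handle up, let go and handed in at about 13.6 s on the robot's clock. No verdict came back.

- **Taking it out:** I gripped the handle bar and pushed about 12 mm up the slope. The stop showed as a jump from 5 N to 10 N with the tool no longer moving. I backed off to about 1.2 mm short of it, raised the lower end 0.15 rad, drew the block about 26 mm down out of the slot and lifted it away. The highest reading at the wrist sensor during the push was about 10 N.
- **Setting it down:** the block measured level before lowering, with toe and tongue at the same height to within the 0.5 mm depth scatter. Touchdown read about 4 N upward at the wrist sensor.
- **Last pictures:** the block lay flat, roughly 7–10 mm from the slab's middle against the 30 mm allowed. The gripper was well clear, the holder was empty, and the bystanders in view were where they had been; the eraser and the tape were only glanced at in the scene picture.
- **Disagreements:** the slab corners from the wrist and top cameras differed by up to about 6 mm. After some moves the tool stopped 1–3 mm from the commanded pose, which I corrected before gripping.

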